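# Crank a stuck specimen out of its mould and close it in its capsule

### The job

Wind the crank of the mould extractor clockwise (seen from above) until the drag suddenly drops away as the specimen comes free, and stop there, within another half turn. Then lift the specimen out of the mould and set it, still upright, flat on the floor of the low open dish, and close the dish with the taller cup, mouth-down and rim on rim, so that it sits level and stable. Do not shift the loupe, the tweezers, the slide box, the timer or the eyepiece.

Things in the scene. Friction and masses are not known exactly. Their poses are not given: they have to be found in the camera images.
- extractor: grey mould extractor, fixed to the bench: base plate 90 (its x) x 200 (its y) x 12 mm, origin under the centre of the plate, z up. At its +y end a square grey column (62 x 62 mm, top 62 mm high) carries the crank; at its -y end stands the mould, a steel tube 48 mm across outside, 33 mm inside, top 55 mm high, in which the specimen sits on a ram. Winding the crank clockwise seen from above raises the ram and specimen 8 mm a turn
- crank_axis (a point): point on the vertical axis of the crank, 65 mm above the bench (extractor frame 0, 52, 65 mm). The flat crank arm turns about it between 65 and 76 mm above the bench
- crank_knob (a point): middle of the grip of the crank's upright black knob, 96 mm above the bench, 45 mm out from the crank axis; the knob is 18 mm across, spans 76 to 109 mm above the bench and spins freely on its own axis, so the hand need not turn. While the specimen is stuck the knob takes about 7 N along its path to move it (friction only, it stays where it is left), afterwards about 1 N. After up to 0.15 turn of slack the drag begins; the specimen comes free 1.1 to 2.7 turns from the start
- pin (a joint): tell-tale pin, a 7 mm thick steel pin on the extractor's -x face of the column, 40 mm above the bench: 0 while the specimen is stuck (pin stands 10 mm out of its bush), snaps inwards to about 0.005 m when the specimen comes free; goes on beyond 0.008 m if the crank is then wound some 0.65 turn or more further
- mould_mouth (a point): centre of the mould's mouth, 55 mm above the bench (extractor frame 0, -55, 55 mm)
- specimen: black cylindrical metal-in-resin specimen mount, 30 mm across, 21 mm high, origin at the centre of its underside, z up towards its polished face. At the start it sits in the mould, its top between 5 mm under and 1 mm over the mouth; when free its top stands 10 to 16 mm over the mouth, and it slides out straight up
- dish: low round open aluminium dish, mouth up, 56 mm across outside, 46 mm inside, 16 mm high, floor 5 mm thick, loose, 0.15 kg; origin at the centre of its underside, z up. Behind dish, cover and loupe hangs the microscope's slanting front panel: lower edge at x = 0.59 m, y = -0.19 to 0.10 m, 0.2 m up, and a black wheel under it from x = 0.605 m (y -0.13 to -0.04 m, 0.08 to 0.17 m up)
- cover: round aluminium cup lying mouth-down on the bench, 56 mm across outside, 46 mm inside, 34 mm high, end wall 5 mm, 0.1 kg; origin at the centre of its rim (now its underside), z up through the closed end
- loupe: bystander: grey round loupe 40 mm across, 36 mm high, origin under its centre
- tweezers: bystander: steel tweezers lying flat, 12 mm (x) x 134 mm (y, along them) x 8 mm high, origin under the middle
- slide_box: bystander: box of slides 35 (x) x 86 (y) x 31 mm high, origin under its centre
- timer: bystander: bench timer 60 (x) x 70 (y) x 23 mm high, origin under its centre
- eyepiece: bystander: spare black eyepiece standing up, 36 mm across, 57 mm high, origin under its centre

How it is judged:
By the outcome, as a careful person would: the job done as asked, in the order asked, and still so for the second after the job is handed in, with the robot touching nothing.
It also fails if it takes over 72 s, if anything falls off the work surface, if the arm or the gripper's body presses on something with over 40 N, if the wrist force passes 120 N, or if a joint passes its speed limit or range.

### The arm

A 6-joint arm with a two-finger parallel gripper is mounted at the origin on a cart in front of the work surface, level with it; the furniture and walls round the work are solid. World frame = base frame: x ahead of the robot, y to its left, z up, the work surface at z = 0. Lengths are in m, angles in rad, forces in N, time in s.
With the tool pointing down it reaches from about 0.35 to 0.775 m from the base axis. Payload 7.3 kg.
Tool frame: the origin (TCP) lies on the centre line of the jaws, within the pads' length; the fingertips stand tip_reach ahead of it and the grasp point (between the pads) lies 6 mm ahead of it (tip_reach is the distance from the TCP to the fingertips, in m); x points along the fingers, y is the direction in which the jaws open and shut, and the axes are right-handed (so a half turn about x gives the same grasp; the last joint's range is limited). The gripper opens to 92 mm and grips with 3 to 60 N. Pads are 19 mm wide; open, the fingers measure 130 mm over their backs; the gripper's body (75 mm by 190 mm) begins 47 mm behind the grasp point.
Start: joints at [1.087, 0.342, 1.524, -0, 1.275, -0.146], TCP at [0.174, 0.495, 0.252] pointing down, gripper open.
Joint ranges: [-2.53, 2.53], [-0.77, 2.02], [0.04, 2.7], [-1, 4.14], [0.28, 2.66], [-3.11, 3.11]. Speed limits (rad/s): [2.57, 2.57, 3.14, 3.14, 3.14, 3.14].

### API

Orientations are given as [roll, pitch, yaw] about the fixed x, y, z axes, in that order (R = Rz(yaw) Ry(pitch) Rx(roll)).
In Python, from cell import observe, read_camera, get_calibration, hand_in, tip_reach gives the robot as it stands. The module is installed in compiled form; this text tells all that it offers.
- The arm moves only by the shell command python3 -m crank 'ROWS' [FORCE]. ROWS is JSON, a list of rows, each an object of numbers: "fingers": the opening, from -1 (shut) to 1 (fully open); "tx", "ty", "tz": the shift along the tool's x, y, z in units of 40 mm (1.0 is 40 mm); "roll": the turn about the tool's x in units of 10 degrees (1.0 is 10 degrees). In form: [{"fingers": .., "tx": .., "ty": .., "tz": .., "roll": ..}, ...]. A call has exactly 8 rows; each row is the pose to reach, as a shift and turn from the pose commanded when the call began, along the tool's axes at that moment; what a row does not reach only later rows make up. A row lasts 1/8 s, in which the tool goes at most 62.5 mm and 10.7 degrees, less where a joint would pass 70% of its speed; a pose out of reach is approached as far as the arm can. A call with a gripper value outside its range is refused whole. The fingers move at their own pace and stop on an object; FORCE is the grip in N (left out, the last holds). Time passes only in rows, so rows that repeat a pose let the fingers close, or fill a call up. It gives the time, the measured TCP pose, the force and the opening at its end, in the units of the state.
- observe(): the state, without advancing time (a new reading comes with each control period).
- read_camera(name): name is "scene" or "top"; returns (picture, depth): 384x512x3 uint8, red, green, blue; 384x512 float32, m along the optical axis (not along the pixel's ray), 0 where there is no reading.
- get_calibration(name): a dict with "vertical_fov" (degrees; the focal length in pixels is half the picture's height over the tangent of half this angle, whatever the lens; pixels are square), "cx", "cy" (the principal point, pixels), "pose" (4x4, takes a point from camera to world coordinates). Camera axes: x right, y down, z forward; pixel columns grow to the right and rows downward; lengths in m; the calibration is good to about 2 mm. A picture is of the moment at which its call begins. get_calibration takes no time and is no camera call.
- hand_in(): hands the job in, once; it reports no verdict.
The state is a dict: "time": time; "qpos": joint angles; "qvel": joint speeds; "joint_efforts": joint torques, N m; "tool_pos": TCP position; "tool_rot": TCP orientation; "contact_force": force on the tool from outside, world axes, zero at the start; "torque": the same for the moment, N m; "opening": finger opening in m.
Only numpy, scipy, OpenCV 4.12 (cv2) and the standard library are available. Lean on these libraries where they do the work, as an engineer would, in place of code of your own. Each camera call takes 0.05 s, during which the arm holds its last target. There are 200 camera calls.

## Working session

There is one attempt and no reset: what is moved stays moved. The work goes in short steps, Python scripts to look and compute and a shell command to move; the robot and the scene stay as the last step left them, time stands still between calls to the robot, and variables do not carry over. Pictures are saved under pics/ and viewed, about 8 in all and at most 12, crops included, and the job is handed in when it is done.

```bash
mkdir -p pics; cat > h.py <<'E'
import numpy as np, cv2
from cell import *
def cam(n):
    p,d=read_camera(n); c=get_calibration(n); return p,d,c
def K(c,h=384): return h/2/np.tan(np.radians(c["vertical_fov"])/2)
def ray(c,u,v,z):
    P=np.array(c["pose"]); f=K(c); r=P[:3,:3]@np.array([(u-c["cx"])/f,(v-c["cy"])/f,1]); o=P[:3,3]
    return o+r*(z-o[2])/r[2]
def cloud(d,c):
    P=np.array(c["pose"]); f=K(c); v,u=np.mgrid[:d.shape[0],:d.shape[1]]
    X=np.stack([(u-c["cx"])/f*d,(v-c["cy"])/f*d,d],-1); return X@P[:3,:3].T+P[:3,3]
def proj(c,p):
    P=np.array(c["pose"]); q=P[:3,:3].T@(np.array(p)-P[:3,3]); f=K(c); return q[0]/q[2]*f+c["cx"],q[1]/q[2]*f+c["cy"]
def save(n,p,name,s=1.5): cv2.imwrite("pics/"+name,cv2.resize(p[...,::-1],None,fx=s,fy=s))
E
python3 - <<'E'
from h import *
s=observe(); print({k:np.round(v,3) for k,v in s.items()}, tip_reach)
for n in("scene","top"):
    p,d,c=cam(n); save(n,p,n+"0.png"); np.savez(n+"0.npz",p=p,d=d); print(n,c["vertical_fov"],c["cx"],c["cy"],np.round(c["pose"],3).tolist(),(d==0).mean())
E
```

```text
{'time': np.float64(0.0), 'qpos': array([ 1.087,  0.343,  1.525,  0.   ,  1.275, -0.146]), 'qvel': array([-0.001, -0.001,  0.   ,  0.001, -0.001,  0.001]), 'joint_efforts': array([ 1.0000e-03, -4.3125e+01, -2.4422e+01,  7.2000e-02,  5.6000e-02,
       -0.0000e+00]), 'tool_pos': array([0.174, 0.495, 0.251]), 'tool_rot': array([-1.717,  1.569, -2.055]), 'contact_force': array([ 0.647, -0.496, -0.27 ]), 'torque': array([-0.001,  0.026, -0.035]), 'opening': np.float64(0.092)} 0.025
scene 55.048024496191644 263.6013996912848 194.95509084235053 [[0.853, -0.302, 0.425, 0.144], [-0.522, -0.512, 0.683, -0.411], [0.011, -0.804, -0.594, 0.606], [0.0, 0.0, 0.0, 1.0]] 0.0038553873697916665
top 47.37316364150025 263.57877905799506 197.6649522894317 [[-0.018, -0.997, 0.076, 0.422], [-1.0, 0.019, 0.017, 0.19], [-0.018, -0.075, -0.997, 1.245], [0.0, 0.0, 0.0, 1.0]] 0.004023234049479167
```

View pics/top0.png

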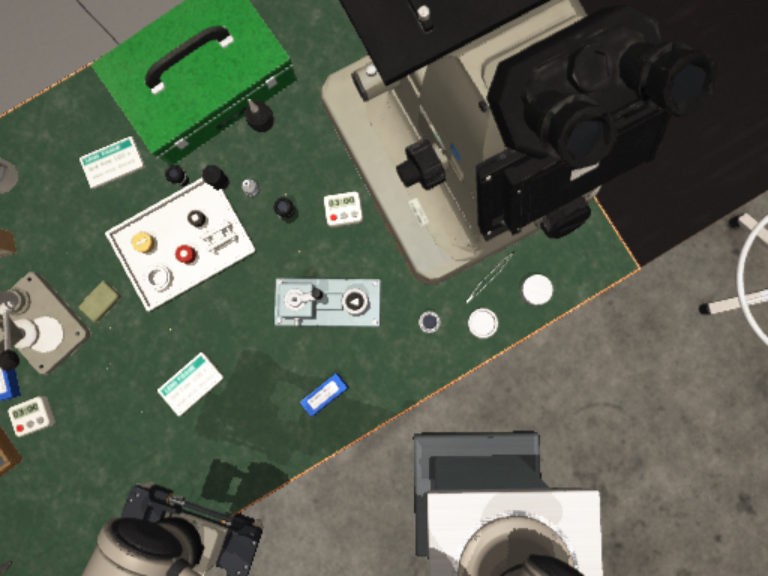

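View pics/scene0.png

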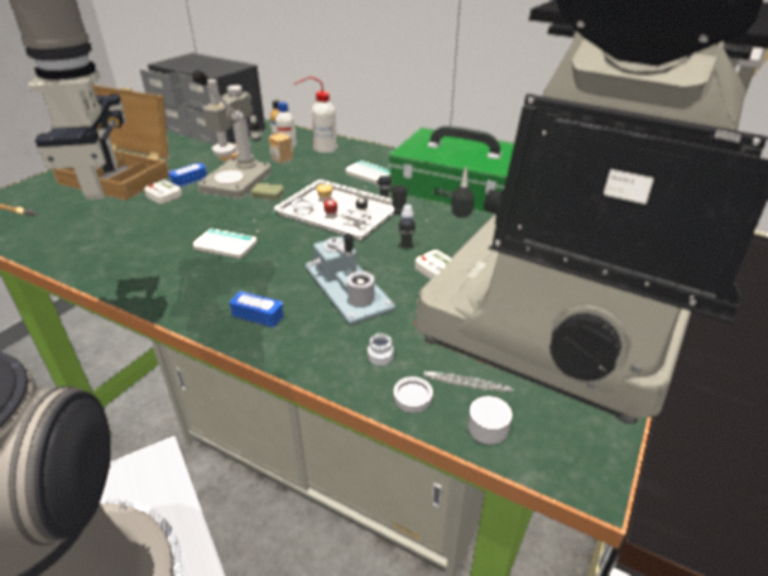

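Top view (1.5x pixels): extractor at (327,302) with its crank axis at (294,299), knob at (317,294) and mould at (354,300). The loupe is at (429,322), the dish at (482,322), the cover at (537,290), tweezers at (490,277), slide box at (323,395) and timer at (342,209). The scene view confirms that the dish is open at (412,394) and the cover is closed at (490,418).

```bash
cat > m.py <<'E'
from h import *
def blobs(n,p,c,win,z,test):
    u0,v0,u1,v1=[int(x/1.5) for x in win]
    m=np.zeros(p.shape[:2],np.uint8); m[v0:v1,u0:u1]=test(p[v0:v1,u0:u1].astype(int))*255
    cs,_=cv2.findContours(m,cv2.RETR_EXTERNAL,cv2.CHAIN_APPROX_NONE)
    k=max(cs,key=cv2.contourArea); k2=cv2.convexHull(k)
    W=np.array([ray(c,u,v,z)[:2] for u,v in k2[:,0]],np.float32)
    (x,y),r=cv2.minEnclosingCircle(W); return (x,y),r,cv2.minAreaRect(W),cv2.contourArea(k)
E
python3 - <<'E'
from m import *
br=lambda q:(q.min(-1)>110)
notg=lambda q:(q[...,0]>80)
dark=lambda q:(q.max(-1)<45)
A={}
for n in("top","scene"):
    z=np.load(n+"0.npz");A[n]=(z["p"],z["d"],get_calibration(n))
p,d,c=A["top"]
L=[("dish",(462,302,505,345),.016,br),("cover",(515,268,560,312),.034,br),("loupe",(415,308,445,337),.036,notg),("plate",(268,270,388,335),.012,notg),("mould",(335,282,373,318),.055,dark),("knob",(308,284,328,302),.109,dark),("slide",(295,368,352,420),.031,lambda q:(q[...,2]>q[...,1]+20)),("timer",(318,188,366,230),.023,br)]
for nm,w,z,t in L: print("top",nm,np.round(np.hstack([np.hstack(blobs("t",p,c,w,z,t)[i]) if i<2 else np.hstack([np.hstack(x) for x in blobs("t",p,c,w,z,t)[2]]) for i in range(3)]),4))
p,d,c=A["scene"]
for nm,w,z,t in [("dish",(388,372,438,415),.016,br),("cover",(466,394,515,430),.034,lambda q:q.min(-1)>170)]: print("scene",nm,blobs("s",p,c,w,z,t)[:2])
# depth heights
P=cloud(A["top"][1],A["top"][2])
for u,v in [(294,299),(317,294),(354,283),(537,290),(482,322),(429,322),(375,310)]: print(u,v,np.round(P[int(v/1.5),int(u/1.5)],4))
a=cv2.resize(A["top"][0][170:235,175:375,::-1],None,fx=4,fy=4,interpolation=cv2.INTER_CUBIC)
b=cv2.resize(A["scene"][0][150:300,190:350,::-1],None,fx=2.0,fy=2.0,interpolation=cv2.INTER_CUBIC)
o=np.zeros((570,800,3),np.uint8);o[:260]=a;o[265:565,:320]=b;cv2.imwrite("pics/crop1.png",o)
E
```

```text
Traceback (most recent call last):
TypeError: arrays to stack must be passed as a "sequence" type such as list or tuple.
```

```bash
python3 - <<'E'
from m import *
br=lambda q:(q.min(-1)>110)
notg=lambda q:(q[...,0]>80)
dark=lambda q:(q.max(-1)<45)
A={}
for n in("top","scene"):
    z=np.load(n+"0.npz");A[n]=(z["p"],z["d"],get_calibration(n))
p,d,c=A["top"]
L=[("dish",(462,302,505,345),.016,br),("cover",(515,268,560,312),.034,br),("loupe",(415,308,445,337),.036,notg),("plate",(268,270,388,335),.012,notg),("mould",(335,282,373,318),.055,dark),("knob",(308,284,328,302),.109,dark),("slide",(295,368,352,420),.031,lambda q:(q[...,2]>q[...,1]+20)),("timer",(318,188,366,230),.023,br)]
np.set_printoptions(precision=4,suppress=True)
for nm,w,z,t in L:
    a,r,b,_=blobs("t",p,c,w,z,t); print(nm,np.array([*a,r]),np.array([*b[0],*b[1],b[2]]))
p,d,c=A["scene"]
for nm,w,z,t in [("dish",(388,372,438,415),.016,br),("cover",(466,394,515,430),.034,lambda q:q.min(-1)>170)]: print("scene",nm,blobs("s",p,c,w,z,t)[:2])
P=cloud(A["top"][1],A["top"][2])
for u,v in [(294,299),(317,294),(354,283),(537,290),(482,322),(429,322),(375,310)]: print(u,v,P[int(v/1.5),int(u/1.5)])
a=cv2.resize(A["top"][0][170:235,175:375,::-1],None,fx=4,fy=4,interpolation=cv2.INTER_CUBIC)
b=cv2.resize(A["scene"][0][150:300,190:350,::-1],None,fx=2.0,fy=2.0,interpolation=cv2.INTER_CUBIC)
o=np.zeros((570,800,3),np.uint8);o[:260]=a;o[265:565,:320]=b;cv2.imwrite("pics/crop1.png",o)
E
```

```text
dish [0.4628 0.0485 0.0288] [ 0.4639  0.0484  0.0532  0.0557 43.6939]
cover [ 0.5223 -0.0513  0.0288] [ 0.5216 -0.0513  0.0552  0.0557 88.1461]
loupe [0.4629 0.1451 0.0257] [ 0.4656  0.1464  0.0442  0.0414 88.8233]
plate [0.5028 0.3388 0.1108] [ 0.5032  0.3393  0.2023  0.099  87.8239]
mould [0.4946 0.2772 0.0031] [ 0.4941  0.277   0.0012  0.0061 25.5509]
knob [0.5149 0.3448 0.0066] [ 0.5128  0.3421  0.0068  0.013  52.4298]
slide [0.3358 0.346  0.0459] [ 0.3362  0.3463  0.0353  0.0878 37.545 ]
timer [0.6839 0.3077 0.0414] [0.6832 0.3077 0.0605 0.068  8.334 ]
scene dish ((0.4599893093109131, 0.0478188656270504), 0.03656122088432312)
scene cover ((0.522948682308197, -0.050744228065013885), 0.02953617461025715)
294 299 [0.5101 0.3907 0.0786]
317 294 [0.515  0.3462 0.1082]
354 283 [0.5441 0.2881 0.0132]
537 290 [ 0.5214 -0.051   0.0356]
482 322 [0.4661 0.05   0.012 ]
429 322 [0.4672 0.149  0.0325]
375 310 [0.4924 0.2493 0.013 ]
```

View pics/crop1.png

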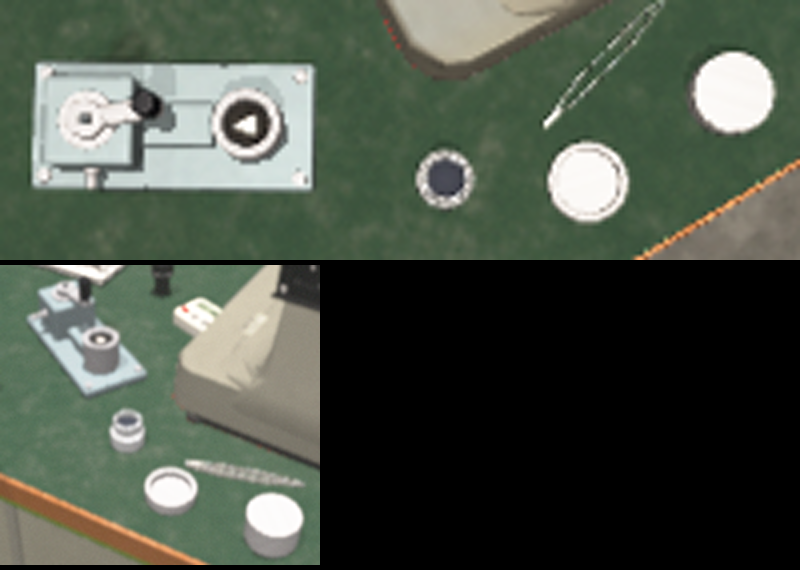

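The crop (4x, origin at original pixel (175,170)) shows:
- Crank hub at (86,117), knob top at (146,103) and pin at (92,178).
- Mould ring at (248,123), with the specimen face inside it.
- Loupe at (446,180), dish at (588,181) and cover at (733,92).
- Tweezers from (545,128) to (662,5).

The knob lies on the mould side of the axis, so clockwise takes it towards the robot first.

```bash
cat >> h.py <<'E'
from scipy.spatial.transform import Rotation as Rn
np.set_printoptions(precision=4,suppress=True)
def tool(s=None):
    s=s or observe(); return np.array(s["tool_pos"]),Rn.from_euler("xyz",s["tool_rot"]).as_matrix()
def units(target,frm=None,s=None):
    p,R=tool(s); f=p if frm is None else np.array(frm); return R.T@(np.array(target)-f)/.04
E
python3 - <<'E'
from h import *
c=get_calibration("top")
def cr(x,y,z): return ray(c,175+(x+.5)/4-.5,170+(y+.5)/4-.5,z)
for nm,x,y,z in [("hub",86,117,.078),("knob",146,103,.109),("mould",248,123,.055),("pin",92,178,.043),("tw1",545,128,.004),("tw2",662,5,.004),("c1",34,63,.012),("c2",313,65,.012),("c3",313,188,.012),("c4",34,187,.012),("loupe",446,180,.036),("dish",588,181,.016),("cover",733,92,.034)]: print(nm,cr(x,y,z))
p,R=tool(); print(p);print(R)
E
```

```text
hub [0.5105 0.3904 0.078 ]
knob [0.5166 0.3458 0.109 ]
mould [0.506  0.2836 0.055 ]
pin [0.471  0.3926 0.043 ]
tw1 [0.502  0.0767 0.004 ]
tw2 [ 0.5882 -0.0087  0.004 ]
c1 [0.5547 0.4386 0.012 ]
c2 [0.5494 0.2403 0.012 ]
c3 [0.4623 0.2417 0.012 ]
c4 [0.4666 0.4389 0.012 ]
loupe [0.4653 0.1488 0.036 ]
dish [0.4635 0.0487 0.016 ]
cover [ 0.5226 -0.051   0.034 ]
[0.1738 0.4951 0.2511]
[[-0.0006  0.3314  0.9435]
 [-0.0012  0.9435 -0.3314]
 [-1.     -0.0013 -0.0002]]
```

```bash
python3 -m crank '[{"fingers":0,"tx":0.3,"ty":-0.14,"tz":1.4,"roll":-1},{"fingers":0,"tx":0.6,"ty":-0.21,"tz":2.9,"roll":-1.935},{"fingers":0,"tx":1,"ty":-0.32,"tz":4.4,"roll":-1.935},{"fingers":0,"tx":1.2,"ty":-0.43,"tz":5.9,"roll":-1.935},{"fingers":0,"tx":1.25,"ty":-0.53,"tz":7.4,"roll":-1.935},{"fingers":0,"tx":1.25,"ty":-0.64,"tz":8.8,"roll":-1.935},{"fingers":0,"tx":1.25,"ty":-0.678,"tz":9.318,"roll":-1.935},{"fingers":0,"tx":1.25,"ty":-0.678,"tz":9.318,"roll":-1.935}]' 40
python3 - <<'E'
from h import *
s=observe();p,R=tool(s);print(p,s["opening"],s["qpos"]);print(R);print(units([.5163,.346,.108]))
E
```

```text
time: 1.1
tool_pos: [0.517, 0.3457, 0.201]
tool_rot: [-2.936, 1.569, -2.938]
contact_force: [-0.4, -0.6, 0.3]
opening: 0.0458
[0.517  0.3457 0.201 ] 0.04577682983223966 [ 0.466   0.5605  1.3132  0.0004  1.2692 -1.103 ]
[[-0.0013  0.0019  1.    ]
 [-0.0003  1.     -0.0019]
 [-1.     -0.0003 -0.0013]]
[ 2.3241  0.0093 -0.0136]
```

```bash
python3 -m crank '[{"fingers":0,"tx":0.8,"ty":0,"tz":0,"roll":0},{"fingers":0,"tx":1.6,"ty":0,"tz":0,"roll":0},{"fingers":0,"tx":2.32,"ty":0,"tz":0,"roll":0},{"fingers":0,"tx":2.32,"ty":0,"tz":0,"roll":0},{"fingers":-1,"tx":2.32,"ty":0,"tz":0,"roll":0},{"fingers":-1,"tx":2.32,"ty":0,"tz":0,"roll":0},{"fingers":-1,"tx":2.32,"ty":0,"tz":0,"roll":0},{"fingers":-1,"tx":2.32,"ty":0,"tz":0,"roll":0}]' 40
python3 - <<'E'
from h import *
s=observe();print(tool(s)[0],s["opening"])
C=np.array([.5101,.391]);p=tool(s)[0][:2]
a0=np.arctan2(*(p-C)[::-1]);print(np.degrees(a0),np.hypot(*(p-C)))
a0=np.arctan2(.346-.391,.5163-.5101)
for st in(22.5,11.25):
  for k in range(1,33 if st<20 else 17):
    a=a0-np.radians(st*k);b=C+.045*np.r_[np.cos(a),np.sin(a)]-np.r_[.5165,.346]
    if k%8==1: print()
    print("ty %.2f tz %.2f;"%(b[1]/.04,b[0]/.04),end=" ")
E
```

```text
time: 2.1
tool_pos: [0.517, 0.3475, 0.11]
tool_rot: [0.995, 1.567, 0.995]
contact_force: [-1.9, 5.0, 2.6]
opening: 0.0168
[0.517  0.3475 0.11  ] 0.016819579782705672
-80.9666466088555 0.043997576168588154

ty 0.04 tz -0.44; ty 0.23 tz -0.84; ty 0.56 tz -1.13; ty 0.97 tz -1.27; ty 1.41 tz -1.25; ty 1.80 tz -1.06; ty 2.10 tz -0.73; ty 2.24 tz -0.31; 
ty 2.21 tz 0.12; ty 2.02 tz 0.52; ty 1.69 tz 0.81; ty 1.28 tz 0.95; ty 0.84 tz 0.93; ty 0.45 tz 0.74; ty 0.15 tz 0.41; ty 0.01 tz -0.01; 
ty 0.00 tz -0.23; ty 0.04 tz -0.44; ty 0.11 tz -0.65; ty 0.23 tz -0.84; ty 0.38 tz -1.00; ty 0.56 tz -1.13; ty 0.76 tz -1.22; ty 0.97 tz -1.27; 
ty 1.19 tz -1.28; ty 1.41 tz -1.25; ty 1.62 tz -1.17; ty 1.80 tz -1.06; ty 1.97 tz -0.91; ty 2.10 tz -0.73; ty 2.19 tz -0.53; ty 2.24 tz -0.31; 
ty 2.25 tz -0.09; ty 2.21 tz 0.12; ty 2.14 tz 0.33; ty 2.02 tz 0.52; ty 1.87 tz 0.68; ty 1.69 tz 0.81; ty 1.49 tz 0.90; ty 1.28 tz 0.95; 
ty 1.06 tz 0.96; ty 0.84 tz 0.93; ty 0.63 tz 0.85; ty 0.45 tz 0.74; ty 0.28 tz 0.59; ty 0.15 tz 0.41; ty 0.06 tz 0.21; ty 0.01 tz -0.01;
```

```bash
python3 -m crank '[{"fingers":-1,"tx":0,"ty":0.08,"tz":-0.44,"roll":0},{"fingers":-1,"tx":0,"ty":0.27,"tz":-0.84,"roll":0},{"fingers":-1,"tx":0,"ty":0.60,"tz":-1.13,"roll":0},{"fingers":-1,"tx":0,"ty":1.01,"tz":-1.27,"roll":0},{"fingers":-1,"tx":0,"ty":1.45,"tz":-1.25,"roll":0},{"fingers":-1,"tx":0,"ty":1.84,"tz":-1.06,"roll":0},{"fingers":-1,"tx":0,"ty":2.14,"tz":-0.73,"roll":0},{"fingers":-1,"tx":0,"ty":2.28,"tz":-0.31,"roll":0}]'
```

```text
time: 3.1
tool_pos: [0.5026, 0.4368, 0.1097]
tool_rot: [-2.498, 1.566, -2.498]
contact_force: [-7.4, -8.4, 10.5]
opening: 0.017
```

```bash
python3 -m crank '[{"fingers":-1,"tx":0,"ty":-0.03,"tz":0.43,"roll":0},{"fingers":-1,"tx":0,"ty":-0.22,"tz":0.83,"roll":0},{"fingers":-1,"tx":0,"ty":-0.55,"tz":1.12,"roll":0},{"fingers":-1,"tx":0,"ty":-0.96,"tz":1.26,"roll":0},{"fingers":-1,"tx":0,"ty":-1.40,"tz":1.24,"roll":0},{"fingers":-1,"tx":0,"ty":-1.79,"tz":1.05,"roll":0},{"fingers":-1,"tx":0,"ty":-2.09,"tz":0.72,"roll":0},{"fingers":-1,"tx":0,"ty":-2.23,"tz":0.30,"roll":0}]'
```

```text
time: 4.1
tool_pos: [0.5192, 0.348, 0.1101]
tool_rot: [0.257, 1.563, 0.256]
contact_force: [8.6, 5.0, -2.5]
opening: 0.0165
```

```bash
python3 -m crank '[{"fingers":-1,"tx":0,"ty":-0.01,"tz":-0.22,"roll":0},{"fingers":-1,"tx":0,"ty":0.03,"tz":-0.43,"roll":0},{"fingers":-1,"tx":0,"ty":0.10,"tz":-0.64,"roll":0},{"fingers":-1,"tx":0,"ty":0.22,"tz":-0.83,"roll":0},{"fingers":-1,"tx":0,"ty":0.37,"tz":-0.99,"roll":0},{"fingers":-1,"tx":0,"ty":0.55,"tz":-1.12,"roll":0},{"fingers":-1,"tx":0,"ty":0.75,"tz":-1.21,"roll":0},{"fingers":-1,"tx":0,"ty":0.96,"tz":-1.26,"roll":0}]'
```

```text
time: 5.1
tool_pos: [0.4674, 0.3854, 0.1099]
tool_rot: [-0.537, 1.567, -0.537]
contact_force: [5.0, -7.9, 4.0]
opening: 0.017
```

```bash
python3 -m crank '[{"fingers":-1,"tx":0,"ty":0.22,"tz":-0.01,"roll":0},{"fingers":-1,"tx":0,"ty":0.44,"tz":0.02,"roll":0},{"fingers":-1,"tx":0,"ty":0.65,"tz":0.10,"roll":0},{"fingers":-1,"tx":0,"ty":0.83,"tz":0.21,"roll":0},{"fingers":-1,"tx":0,"ty":1.0,"tz":0.36,"roll":0},{"fingers":-1,"tx":0,"ty":1.13,"tz":0.54,"roll":0},{"fingers":-1,"tx":0,"ty":1.22,"tz":0.74,"roll":0},{"fingers":-1,"tx":0,"ty":1.27,"tz":0.96,"roll":0}]'
```

```text
time: 6.1
tool_pos: [0.5026, 0.4367, 0.1098]
tool_rot: [-2.572, 1.566, -2.571]
contact_force: [-7.0, -4.1, 9.4]
opening: 0.0171
```

Still dragging at 1.5 turns. Third quarter next.

```bash
python3 -m crank '[{"fingers":-1,"tx":0,"ty":0.01,"tz":0.22,"roll":0},{"fingers":-1,"tx":0,"ty":-0.03,"tz":0.43,"roll":0},{"fingers":-1,"tx":0,"ty":-0.10,"tz":0.64,"roll":0},{"fingers":-1,"tx":0,"ty":-0.22,"tz":0.83,"roll":0},{"fingers":-1,"tx":0,"ty":-0.37,"tz":0.99,"roll":0},{"fingers":-1,"tx":0,"ty":-0.55,"tz":1.12,"roll":0},{"fingers":-1,"tx":0,"ty":-0.75,"tz":1.21,"roll":0},{"fingers":-1,"tx":0,"ty":-0.96,"tz":1.26,"roll":0}]'
```

```text
time: 7.1
tool_pos: [0.5558, 0.402, 0.1102]
tool_rot: [0.908, 1.563, 0.909]
contact_force: [4.1, 10.5, -0.3]
opening: 0.0166
```

```bash
python3 -m crank '[{"fingers":-1,"tx":0,"ty":-0.22,"tz":0.01,"roll":0},{"fingers":-1,"tx":0,"ty":-0.44,"tz":-0.02,"roll":0},{"fingers":-1,"tx":0,"ty":-0.65,"tz":-0.10,"roll":0},{"fingers":-1,"tx":0,"ty":-0.83,"tz":-0.21,"roll":0},{"fingers":-1,"tx":0,"ty":-1.0,"tz":-0.36,"roll":0},{"fingers":-1,"tx":0,"ty":-1.13,"tz":-0.54,"roll":0},{"fingers":-1,"tx":0,"ty":-1.22,"tz":-0.74,"roll":0},{"fingers":-1,"tx":0,"ty":-1.27,"tz":-0.96,"roll":0}]'
```

```text
time: 8.1
tool_pos: [0.519, 0.3481, 0.1102]
tool_rot: [0.192, 1.563, 0.191]
contact_force: [8.9, -0.0, 0.6]
opening: 0.0171
```

2.0 turns and still dragging (8.9 N).

```bash
python3 -m crank '[{"fingers":-1,"tx":0,"ty":-0.01,"tz":-0.22,"roll":0},{"fingers":-1,"tx":0,"ty":0.03,"tz":-0.43,"roll":0},{"fingers":-1,"tx":0,"ty":0.10,"tz":-0.64,"roll":0},{"fingers":-1,"tx":0,"ty":0.22,"tz":-0.83,"roll":0},{"fingers":-1,"tx":0,"ty":0.37,"tz":-0.99,"roll":0},{"fingers":-1,"tx":0,"ty":0.55,"tz":-1.12,"roll":0},{"fingers":-1,"tx":0,"ty":0.75,"tz":-1.21,"roll":0},{"fingers":-1,"tx":0,"ty":0.96,"tz":-1.26,"roll":0}]'
```

```text
time: 9.1
tool_pos: [0.467, 0.3874, 0.11]
tool_rot: [0.206, 1.567, 0.206]
contact_force: [7.3, -2.2, 5.6]
opening: 0.0169
```

Tangential drag fell from about 8.6 N to about 3 N. I'll check the pin and the specimen with the cameras.

```bash
python3 - <<'E'
from h import *
o=np.zeros((600,800,3),np.uint8)
for i,n in enumerate(("top","scene")):
    p,d,c=cam(n); np.savez(n+"1.npz",p=p,d=d); q=np.load(n+"0.npz")["p"]
    w=[(178,195,260,225),(190,150,270,215)][i]; f=[4,4.9][i]
    for j,im in enumerate((q,p)):
        a=cv2.resize(im[w[1]:w[3],w[0]:w[2],::-1],None,fx=f,fy=f,interpolation=cv2.INTER_CUBIC)
        o[[0,200][i]:[0,200][i]+a.shape[0],j*405:j*405+a.shape[1]]=a[:, :395]
cv2.imwrite("pics/pin1.png",o); print(observe()["contact_force"])
E
```

```text
[4.9423 2.0976 4.5081]
```

View pics/pin1.png

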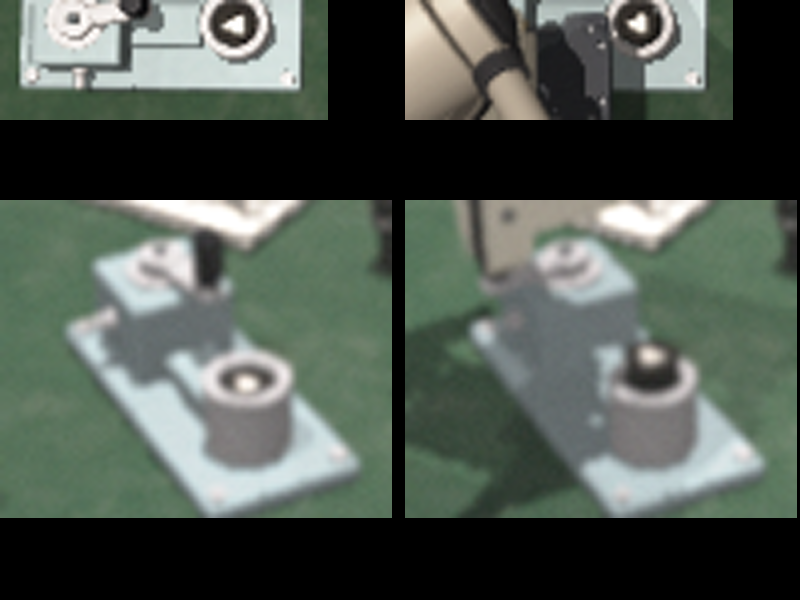

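The specimen now stands out of the mould (scene crop (650,360)), and the pin at (512,318) looks shorter than at the start, though it is partly shaded. I'll let go, back off and measure both.

```bash
python3 -m crank '[{"fingers":0,"tx":0,"ty":0,"tz":0,"roll":0},{"fingers":0,"tx":0,"ty":0,"tz":0,"roll":0},{"fingers":0,"tx":-1.5,"ty":0,"tz":0,"roll":0},{"fingers":0,"tx":-3,"ty":-0.5,"tz":0,"roll":0},{"fingers":0,"tx":-3.5,"ty":-2,"tz":-0.2,"roll":0},{"fingers":0,"tx":-3.5,"ty":-3.5,"tz":-0.4,"roll":0},{"fingers":0,"tx":-3.5,"ty":-5.0,"tz":-0.5,"roll":0},{"fingers":0,"tx":-3.5,"ty":-6.5,"tz":-0.5,"roll":0}]'
cat > look2.py <<'E'
from m import *
import sys
o=np.zeros((560,800,3),np.uint8)
D={}
for i,n in enumerate(("top","scene")):
    p,d,c=cam(n); D[n]=(p,d,c); np.savez(n+"2.npz",p=p,d=d); q=np.load(n+"0.npz")["p"]
    w=[(178,180,258,235),(195,150,275,205)][i]
    for j,im in enumerate((q,p)):
        a=cv2.resize(im[w[1]:w[3],w[0]:w[2],::-1],None,fx=4.9,fy=4.9,interpolation=cv2.INTER_CUBIC)
        o[i*280:i*280+a.shape[0],j*405:j*405+a.shape[1]]=a
cv2.imwrite("pics/look2.png",o)
p,d,c=D["top"];X=cloud(d,c);r=np.hypot(X[...,0]-.5064,X[...,1]-.2842)
print("spec depth z",X[r<.010][:,2],"ring",np.median(X[(r>.0175)&(r<.0225)][:,2]))
p,d,c=D["scene"];X=cloud(d,c);r=np.hypot(X[...,0]-.5064,X[...,1]-.2842)
zz=X[(r<.013)&(X[...,2]>.05)];print("scene spec z",np.sort(zz[:,2]))
E
python3 look2.py
```

```text
time: 10.2
tool_pos: [0.4445, 0.125, 0.2485]
tool_rot: [-3.123, 1.569, -3.122]
contact_force: [1.5, -0.4, -0.5]
opening: 0.0463
spec depth z [0.0698 0.0691 0.0731 0.0702 0.0716 0.0696 0.0776 0.0663 0.0707 0.0675
 0.0686 0.0682 0.0665 0.07   0.0721 0.0716 0.0703 0.0704 0.0709 0.0685
 0.0725 0.0686 0.0693 0.0741 0.0674 0.0696 0.0658 0.0649 0.0695 0.067
 0.07   0.0705 0.0688 0.0646 0.0708 0.0685 0.0679 0.0735 0.073  0.0706
 0.0674 0.0714] ring 0.055182253783616186
scene spec z [0.0561 0.0564 0.0569 0.0576 0.0579 0.058  0.059  0.0606 0.0617 0.0619
 0.0623 0.0627 0.0637 0.0649 0.0651 0.0655 0.0662 0.0673 0.0681 0.0681
 0.0682 0.0687 0.0688 0.0691 0.0694 0.0705 0.0706 0.0707 0.0708 0.0709
 0.0709 0.071  0.071  0.071  0.071  0.0714 0.0715 0.0716 0.0718 0.0718
 0.0719 0.0719 0.0719 0.072  0.072  0.0721 0.0721 0.0722 0.0722 0.0722
 0.0723 0.0724 0.0724 0.0724 0.0725 0.0725 0.0728 0.0729 0.0729 0.0729
 0.0729 0.0729 0.0729 0.073  0.073  0.073  0.0731 0.0737 0.0738 0.0739
 0.0743 0.0744]
```

View pics/look2.png

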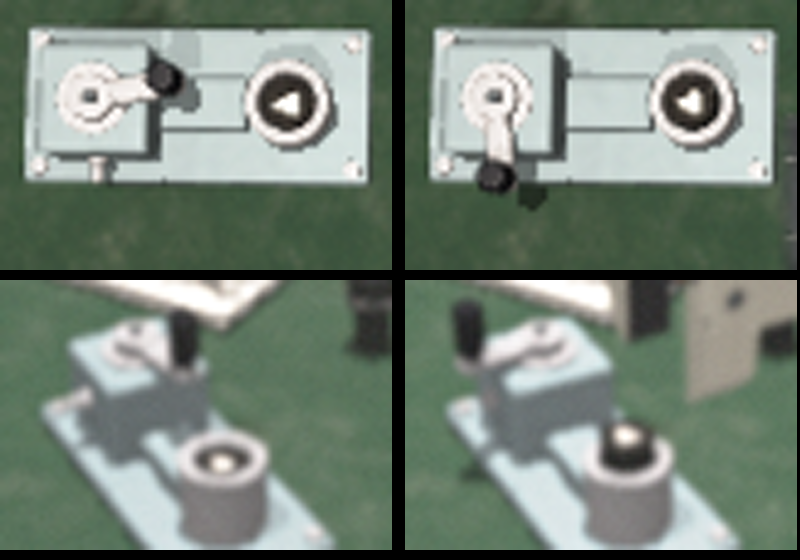

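The specimen top is at about 0.070 m, 15 mm over the mouth. I'll check the pin length by projecting its expected tip positions into the scene pictures.

```bash
python3 - <<'E'
from h import *
c=get_calibration("scene");t=.0267
ex=np.array([np.cos(t),-np.sin(t),0]);ax=np.array([.5101,.3915,0])
ims=[]
for k in "012":
    p=np.load(f"scene{k}.npz")["p"];u0,v0,w,h=198,162,32,44
    a=cv2.resize(p[v0:v0+h,u0:u0+w,::-1],None,fx=8,fy=8,interpolation=cv2.INTER_CUBIC)
    for L,col in((0,(0,0,255)),(5,(0,255,255)),(10,(255,0,0))):
        u,v=proj(c,ax-ex*(.031+L/1000)+[0,0,.040]); print(L,u,v) if k=="0" else 0
        x,y=int((u-u0+.5)*8),int((v-v0+.5)*8); cv2.line(a,(x,y-40),(x,y-20),col,1)
    ims.append(a)
cv2.imwrite("pics/pinz.png",np.hstack(ims))
E
```

```text
0 213.49076932888568 174.55423060587702
5 211.83394394721023 175.03260824070486
10 210.17052889083237 175.5128885220236
```

View pics/pinz.png

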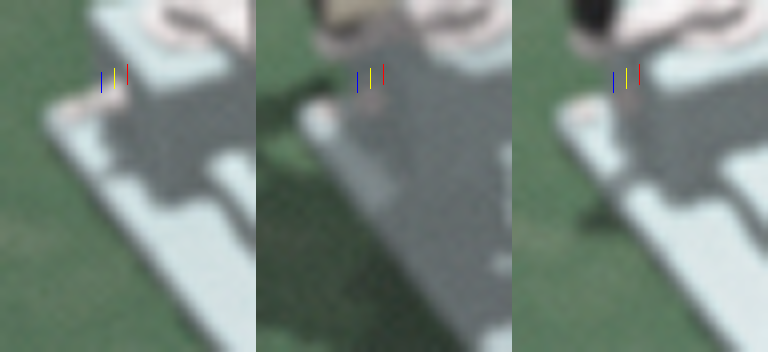

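The pin has clearly retracted, from about crop x 78 to about x 103, with a stub of a few mm still showing. So the specimen is free, and the crank stops here. Next I grasp the specimen.

```bash
python3 - <<'E'
from h import *
s=observe();print(s["time"],tool(s)[0],tool(s)[1],s["opening"]);print(units([.5075,.285,.087]))
E
```

```text
10.3 [0.4449 0.1221 0.2485] [[-0.0024  0.0057  1.    ]
 [-0.0017  1.     -0.0057]
 [-1.     -0.0017 -0.0024]] 0.04598012786760959
[4.026  4.0888 1.5506]
```

```bash
python3 -m crank '[{"fingers":0,"tx":0,"ty":1.4,"tz":0.5,"roll":0},{"fingers":0,"tx":0.3,"ty":2.8,"tz":1.1,"roll":0},{"fingers":0,"tx":1.5,"ty":4.09,"tz":1.55,"roll":0},{"fingers":0,"tx":2.5,"ty":4.09,"tz":1.55,"roll":0},{"fingers":0,"tx":3.0,"ty":4.09,"tz":1.55,"roll":0},{"fingers":0,"tx":3.0,"ty":4.09,"tz":1.55,"roll":0},{"fingers":0,"tx":3.0,"ty":4.09,"tz":1.55,"roll":0},{"fingers":0,"tx":3.0,"ty":4.09,"tz":1.55,"roll":0}]' 25
python3 - <<'E'
from h import *
print(tool()[0],units([.5075,.285,.087]))
E
```

```text
time: 11.3
tool_pos: [0.5084, 0.2905, 0.1303]
tool_rot: [0.449, 1.568, 0.449]
contact_force: [0.2, -0.6, 0.3]
opening: 0.0455
[0.5084 0.2905 0.1303] [ 1.0833 -0.1382 -0.0247]
```

```bash
python3 -m crank '[{"fingers":0,"tx":0.4,"ty":-0.14,"tz":-0.02,"roll":0},{"fingers":0,"tx":0.8,"ty":-0.14,"tz":-0.02,"roll":0},{"fingers":0,"tx":1.08,"ty":-0.14,"tz":-0.02,"roll":0},{"fingers":0,"tx":1.08,"ty":-0.14,"tz":-0.02,"roll":0},{"fingers":0,"tx":1.08,"ty":-0.14,"tz":-0.02,"roll":0},{"fingers":-1,"tx":1.08,"ty":-0.14,"tz":-0.02,"roll":0},{"fingers":-1,"tx":1.08,"ty":-0.14,"tz":-0.02,"roll":0},{"fingers":-1,"tx":1.08,"ty":-0.14,"tz":-0.02,"roll":0}]' 25
python3 - <<'E'
from h import *
print(tool()[0],observe()["contact_force"])
E
```

```text
time: 12.3
tool_pos: [0.5072, 0.2848, 0.0861]
tool_rot: [0.589, 1.57, 0.589]
contact_force: [0.1, -0.3, 1.9]
opening: 0.0284
[0.5072 0.2848 0.0861] [ 0.1374 -0.2803  1.8782]
```

Gripped and centred. Lifting straight up slowly.

```bash
python3 -m crank '[{"fingers":-1,"tx":-0.2,"ty":0,"tz":0,"roll":0},{"fingers":-1,"tx":-0.4,"ty":0,"tz":0,"roll":0},{"fingers":-1,"tx":-0.7,"ty":0,"tz":0,"roll":0},{"fingers":-1,"tx":-1.0,"ty":0,"tz":0,"roll":0},{"fingers":-1,"tx":-1.4,"ty":0,"tz":0,"roll":0},{"fingers":-1,"tx":-1.9,"ty":0,"tz":0,"roll":0},{"fingers":-1,"tx":-2.2,"ty":0,"tz":0,"roll":0},{"fingers":-1,"tx":-2.2,"ty":0,"tz":0,"roll":0}]'
python3 - <<'E'
from h import *
o=[]
for n in("top","scene"):
    p,d,c=cam(n); u,v=map(int,proj(c,[.5075,.285,.15])); np.savez(n+"3.npz",p=p,d=d)
    o.append(cv2.resize(p[max(v-50,0):v+50,u-65:u+65,::-1],(390,300),interpolation=cv2.INTER_CUBIC))
cv2.imwrite("pics/lift.png",np.hstack(o))
s=observe();print(tool(s)[0],s["opening"],s["contact_force"],units([.4645,.0495,.175]))
E
```

```text
time: 13.3
tool_pos: [0.5075, 0.2848, 0.1749]
tool_rot: [0.385, 1.568, 0.385]
contact_force: [0.4, -0.3, -0.3]
opening: 0.0281
[0.5068 0.2845 0.1733] 0.028356218813059823 [-0.0993  0.8813 -1.3429] [-0.0396 -5.8755 -1.0562]
```

View pics/lift.png

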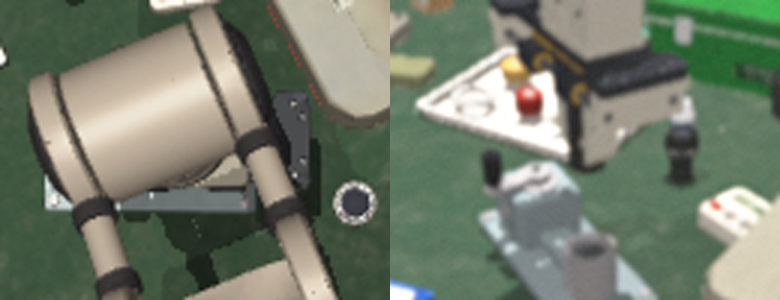

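The scene view shows the mould empty (590,245), with the specimen held between the fingers at about (588,160), just under the tips. Carrying it over the dish.

```bash
python3 -m crank '[{"fingers":-1,"tx":0,"ty":-0.6,"tz":-0.1,"roll":0},{"fingers":-1,"tx":0,"ty":-1.7,"tz":-0.3,"roll":0},{"fingers":-1,"tx":0,"ty":-2.9,"tz":-0.52,"roll":0},{"fingers":-1,"tx":0,"ty":-4.1,"tz":-0.74,"roll":0},{"fingers":-1,"tx":0,"ty":-5.2,"tz":-0.93,"roll":0},{"fingers":-1,"tx":0,"ty":-5.85,"tz":-1.05,"roll":0},{"fingers":-1,"tx":0.5,"ty":-5.88,"tz":-1.06,"roll":0},{"fingers":-1,"tx":1.0,"ty":-5.88,"tz":-1.06,"roll":0}]'
python3 -m crank '[{"fingers":-1,"tx":0.4,"ty":0,"tz":0,"roll":0},{"fingers":-1,"tx":0.8,"ty":0,"tz":0,"roll":0},{"fingers":-1,"tx":1.0,"ty":0,"tz":0,"roll":0},{"fingers":-1,"tx":1.2,"ty":0,"tz":0,"roll":0},{"fingers":-1,"tx":1.2,"ty":0,"tz":0,"roll":0},{"fingers":-1,"tx":1.2,"ty":0,"tz":0,"roll":0},{"fingers":-1,"tx":1.2,"ty":0,"tz":0,"roll":0},{"fingers":-1,"tx":1.2,"ty":0,"tz":0,"roll":0}]'
python3 - <<'E'
from h import *
p,d,c=cam("scene"); u,v=map(int,proj(c,[.4645,.0495,.04])); np.savez("scene4.npz",p=p,d=d)
cv2.imwrite("pics/over.png",cv2.resize(p[v-50:v+50,u-65:u+65,::-1],(650,500),interpolation=cv2.INTER_CUBIC))
s=observe();t=tool(s)[0];print(t,s["contact_force"],units([.464,.0495,.042]))
for z in(t[2]-.025,t[2]-.037,.016): 
    q=proj(c,[t[0],t[1],z]);print(z,(q[0]-u+65)*5,(q[1]-v+50)*5)
E
```

```text
time: 14.4
tool_pos: [0.4642, 0.0489, 0.1328]
tool_rot: [2.965, 1.57, 2.963]
contact_force: [0.5, 0.3, -1.3]
opening: 0.0283
time: 15.4
tool_pos: [0.4648, 0.0494, 0.086]
tool_rot: [0.058, 1.57, 0.058]
contact_force: [-0.1, 0.3, -0.3]
opening: 0.0281
[0.4647 0.0495 0.0859] [-0.4489  0.8521 -0.9658] [ 1.0984  0.0007 -0.019 ]
0.06093786323627889 327.6222287113234 216.93224720997847
0.04893786323627889 326.72046025770413 237.37711722570396
0.016 324.3277485872605 291.6246115697342
```

View pics/over.png

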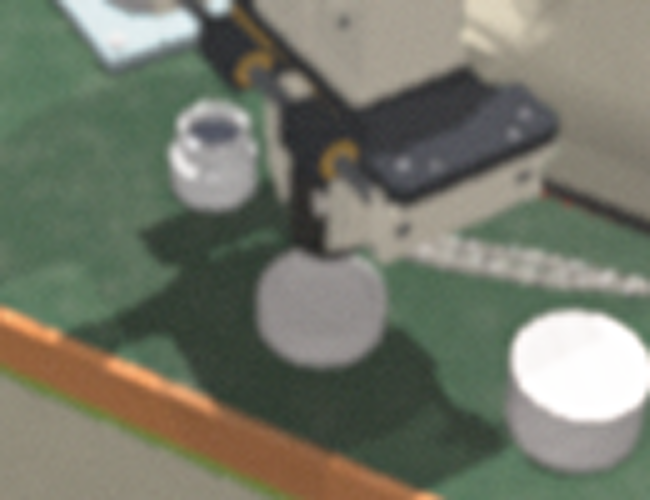

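The specimen hangs above the dish. The projected landing point (324,292) matches the dish mouth at about (322,295), and the fingers clear the loupe and cover. Lowering gently.

```bash
python3 -m crank '[{"fingers":-1,"tx":0.4,"ty":0,"tz":-0.01,"roll":0},{"fingers":-1,"tx":0.7,"ty":0,"tz":-0.01,"roll":0},{"fingers":-1,"tx":0.85,"ty":0,"tz":-0.01,"roll":0},{"fingers":-1,"tx":0.95,"ty":0,"tz":-0.01,"roll":0},{"fingers":-1,"tx":1.0,"ty":0,"tz":-0.01,"roll":0},{"fingers":-1,"tx":1.02,"ty":0,"tz":-0.01,"roll":0},{"fingers":-1,"tx":1.04,"ty":0,"tz":-0.01,"roll":0},{"fingers":-1,"tx":1.04,"ty":0,"tz":-0.01,"roll":0}]'
```

```text
time: 16.45
tool_pos: [0.4643, 0.0495, 0.0442]
tool_rot: [0.298, 1.571, 0.298]
contact_force: [0.4, 0.9, -0.6]
opening: 0.0279
```

```bash
python3 -m crank '[{"fingers":-1,"tx":0.01,"ty":0,"tz":0,"roll":0},{"fingers":-1,"tx":0.02,"ty":0,"tz":0,"roll":0},{"fingers":-1,"tx":0.03,"ty":0,"tz":0,"roll":0},{"fingers":-1,"tx":0.04,"ty":0,"tz":0,"roll":0},{"fingers":-1,"tx":0.05,"ty":0,"tz":0,"roll":0},{"fingers":-1,"tx":0.05,"ty":0,"tz":0,"roll":0},{"fingers":-1,"tx":0.05,"ty":0,"tz":0,"roll":0},{"fingers":-1,"tx":0.05,"ty":0,"tz":0,"roll":0}]'
```

```text
time: 17.45
tool_pos: [0.4643, 0.0494, 0.0422]
tool_rot: [0.191, 1.571, 0.191]
contact_force: [-1.9, -0.2, 4.4]
opening: 0.028
```

Contact at the expected height (4.4 N). Release and rise.

```bash
python3 -m crank '[{"fingers":-0.1,"tx":-0.03,"ty":0,"tz":0,"roll":0},{"fingers":-0.1,"tx":-0.03,"ty":0,"tz":0,"roll":0},{"fingers":-0.1,"tx":-0.03,"ty":0,"tz":0,"roll":0},{"fingers":-0.1,"tx":-0.5,"ty":0,"tz":0,"roll":0},{"fingers":-0.1,"tx":-1.3,"ty":0,"tz":0,"roll":0},{"fingers":-0.1,"tx":-2.2,"ty":0,"tz":0,"roll":0},{"fingers":-0.1,"tx":-3,"ty":0.5,"tz":-0.5,"roll":0},{"fingers":-0.1,"tx":-3,"ty":1.8,"tz":-1.2,"roll":0}]'
python3 -m crank '[{"fingers":0.52,"tx":0,"ty":1,"tz":-0.6,"roll":0},{"fingers":0.52,"tx":0,"ty":2.2,"tz":-0.6,"roll":0},{"fingers":0.52,"tx":0,"ty":3,"tz":-0.6,"roll":0},{"fingers":0.52,"tx":0,"ty":3,"tz":-0.6,"roll":0},{"fingers":0.52,"tx":0,"ty":3,"tz":-0.6,"roll":0},{"fingers":0.52,"tx":0,"ty":3,"tz":-0.6,"roll":0},{"fingers":0.52,"tx":0,"ty":3,"tz":-0.6,"roll":0},{"fingers":0.52,"tx":0,"ty":3,"tz":-0.6,"roll":0}]'
python3 - <<'E'
from m import *
o=[]
for n in("top","scene"):
    p,d,c=cam(n); np.savez(n+"5.npz",p=p,d=d)
    u,v=map(int,proj(c,[.49,.02,.03])); a=cv2.resize(p[v-40:v+40,u-52:u+53,::-1],None,fx=3.7,fy=3.7,interpolation=cv2.INTER_CUBIC);o.append(a)
    print(n,"crop origin",u-52,v-40)
    if n=="top":
        X=cloud(d,c)
        for nm,x,y in(("spec",.464,.0495),("cover",.5225,-.051)):
            q=X[np.hypot(X[...,0]-x,X[...,1]-y)<.011];print(nm,np.median(q[:,2]))
        br=lambda q:q.min(-1)>110
        print("dish",blobs(n,p,c,(462,302,505,345),.016,br)[:2],"cover",blobs(n,p,c,(515,268,560,312),.034,br)[:2])
        print("spec",blobs(n,p,c,(466,306,500,340),.026,lambda q:q.max(-1)<90))
cv2.imwrite("pics/dish.png",np.hstack(o)); print(tool()[0],observe()["opening"])
E
```

```text
time: 18.45
tool_pos: [0.4179, 0.1213, 0.1643]
tool_rot: [0.095, 1.565, 0.091]
contact_force: [0.1, 0.6, -0.2]
opening: 0.041
time: 19.45
tool_pos: [0.3924, 0.241, 0.1622]
tool_rot: [0.67, 1.571, 0.669]
contact_force: [-0.5, 0.3, 0.4]
opening: 0.0698
top crop origin 280 164
spec 0.026454511925551483
cover 0.034755314090187284
dish ((0.4627864956855774, 0.04853319004178047), 0.028796719387173653) cover ((0.522329568862915, -0.05130061134696007), 0.02880169451236725)
spec ((0.4629460871219635, 0.049537282437086105), 0.014510157518088818, ((0.46149370074272156, 0.050291918218135834), (0.024963485077023506, 0.02503066137433052), 88.3615951538086), 65.5)
scene crop origin 241 220
[0.3923 0.2412 0.1622] 0.06996791262848205
```

View pics/dish.png

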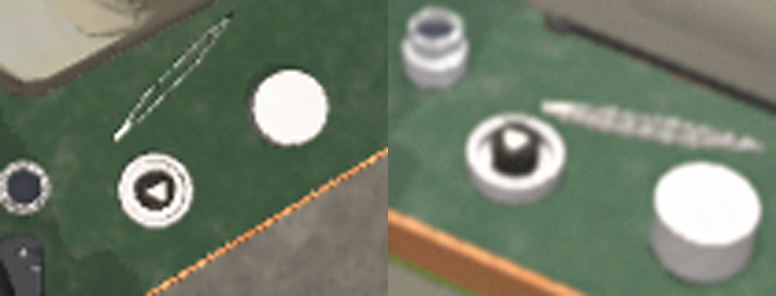

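The specimen stands upright and centred in the dish: left crop (155,188), right crop (514,145), with its top at 26 mm as expected. The dish and cover have not moved. Before reaching for the cover I'll check the panel's slant and the wrist clearance from depth.

```bash
python3 - <<'E'
from h import *
d=np.load("scene5.npz")["d"];c=get_calibration("scene");X=cloud(d,c).reshape(-1,3);X=X[(d.ravel()>0)&(X[:,1]<.1)&(X[:,1]>-.19)]
for z in np.arange(.1,.6,.05):
    q=X[(abs(X[:,2]-z)<.02)&(X[:,0]>.5)]; print("z %.2f"%z,len(q),np.percentile(q[:,0],[1,5,50]) if len(q)>20 else "")
# arm extent from lift pictures: points of arm vs TCP (.507,.285,.174)
for n in("top","scene"):
    d=np.load(n+"3.npz")["d"];c=get_calibration(n);X=cloud(d,c).reshape(-1,3)-[.507,.2845,.174]
    for z in np.arange(.0,.45,.05):
        q=X[(abs(X[:,2]-z)<.025)&(abs(X[:,0])<.2)&(abs(X[:,1])<.2)]
        if len(q)>15: print(n,"h %.2f"%z,"x max",np.percentile(q[:,0],[50,95,99]),"y",np.percentile(q[:,1],[1,99]))
print(units([.5237,-.0509,.135]),observe()["qpos"])
E
```

```text
z 0.10 2635 [0.5659 0.5768 0.6226]
z 0.15 3141 [0.5981 0.6055 0.6388]
z 0.20 2036 [0.5935 0.6076 0.667 ]
z 0.25 2575 [0.5929 0.6007 0.6551]
z 0.30 4152 [0.6041 0.6118 0.6635]
z 0.35 4528 [0.6181 0.6256 0.6769]
z 0.40 5333 [0.6335 0.6456 0.7114]
z 0.45 3226 [0.6737 0.68   0.7168]
z 0.50 3134 [0.636  0.6417 0.6773]
z 0.55 0 
top h 0.00 x max [0.1736 0.197  0.1995] y [-0.1993 -0.0884]
top h 0.05 x max [0.1835 0.1982 0.1997] y [-0.1988  0.02  ]
top h 0.10 x max [0.0227 0.1884 0.1974] y [-0.199  -0.0659]
top h 0.15 x max [0.157  0.196  0.1988] y [-0.1996 -0.0155]
top h 0.20 x max [0.1632 0.1959 0.1992] y [-0.1998  0.0014]
top h 0.25 x max [0.1825 0.198  0.1996] y [-0.1998 -0.0114]
top h 0.30 x max [-0.0207  0.0531  0.198 ] y [-0.1977  0.0663]
top h 0.35 x max [-0.0098  0.0395  0.1882] y [-0.1958  0.0596]
top h 0.40 x max [-0.1288 -0.0825  0.1836] y [-0.198   0.0107]
scene h 0.00 x max [-0.008   0.179   0.1816] y [-0.1308  0.0314]
scene h 0.05 x max [-0.0221  0.1815  0.1906] y [-0.1309  0.0856]
scene h 0.10 x max [-0.0168  0.0215  0.0309] y [-0.0943  0.0922]
scene h 0.15 x max [-0.014   0.0267  0.0331] y [-0.05    0.0128]
scene h 0.20 x max [-0.0161  0.1225  0.1328] y [-0.1991  0.0119]
scene h 0.25 x max [-0.0176  0.159   0.1815] y [-0.1994  0.0381]
scene h 0.30 x max [-0.0254  0.0426  0.1914] y [-0.197   0.0294]
scene h 0.35 x max [-0.1362 -0.0621 -0.0395] y [-0.1162 -0.052 ]
[ 0.6788 -7.3011  3.2886] [ 0.3846  0.3263  1.8252  0.0001  0.99   -1.1857]
```

The panel leans back with height, and the wrist's +x extent keeps about 25 mm clear of it. Going over the cover with jaws along y.

```bash
python3 -m crank '[{"fingers":0.52,"tx":0.1,"ty":-1.2,"tz":0.3,"roll":0},{"fingers":0.52,"tx":0.3,"ty":-2.6,"tz":0.7,"roll":0},{"fingers":0.52,"tx":0.5,"ty":-4.0,"tz":1.2,"roll":0},{"fingers":0.52,"tx":0.65,"ty":-5.3,"tz":1.8,"roll":0},{"fingers":0.52,"tx":0.65,"ty":-6.4,"tz":2.5,"roll":0},{"fingers":0.52,"tx":0.65,"ty":-7.1,"tz":3.1,"roll":0},{"fingers":0.52,"tx":0.65,"ty":-7.3,"tz":3.29,"roll":0},{"fingers":0.52,"tx":0.65,"ty":-7.3,"tz":3.29,"roll":0}]' 15
python3 - <<'E'
from h import *
read_camera("scene"); print(tool(),units([.5237,-.0509,.034]),observe()["contact_force"])
E
```

```text
time: 20.55
tool_pos: [0.5235, -0.0504, 0.1358]
tool_rot: [2.613, 1.57, 2.613]
contact_force: [0.6, -0.0, -0.3]
opening: 0.0698
(array([ 0.523 , -0.0497,  0.1358]), array([[-0.0013, -0.0002,  1.    ],
       [ 0.0007,  1.    ,  0.0002],
       [-1.    ,  0.0007, -0.0013]])) [ 2.5457 -0.0313  0.02  ] [-0.5668 -0.0282 -0.002 ]
```

```bash
python3 -m crank '[{"fingers":0.52,"tx":0.6,"ty":-0.02,"tz":0.01,"roll":0},{"fingers":0.52,"tx":1.3,"ty":-0.02,"tz":0.01,"roll":0},{"fingers":0.52,"tx":2.0,"ty":-0.02,"tz":0.01,"roll":0},{"fingers":0.52,"tx":2.4,"ty":-0.02,"tz":0.01,"roll":0},{"fingers":0.52,"tx":2.54,"ty":-0.02,"tz":0.01,"roll":0},{"fingers":0.52,"tx":2.54,"ty":-0.02,"tz":0.01,"roll":0},{"fingers":0.52,"tx":2.54,"ty":-0.02,"tz":0.01,"roll":0},{"fingers":0.52,"tx":2.54,"ty":-0.02,"tz":0.01,"roll":0}]' 15
python3 -m crank '[{"fingers":-0.2,"tx":0,"ty":0,"tz":0,"roll":0},{"fingers":-0.2,"tx":0,"ty":0,"tz":0,"roll":0},{"fingers":-0.2,"tx":0,"ty":0,"tz":0,"roll":0},{"fingers":-0.2,"tx":0,"ty":0,"tz":0,"roll":0},{"fingers":-0.2,"tx":-0.3,"ty":0,"tz":0,"roll":0},{"fingers":-0.2,"tx":-0.7,"ty":0,"tz":0,"roll":0},{"fingers":-0.2,"tx":-1.2,"ty":0,"tz":0,"roll":0},{"fingers":-0.2,"tx":-1.5,"ty":0,"tz":0,"roll":0}]' 20
python3 - <<'E'
from h import *
read_camera("scene");print(tool()[0],units([.4643,.0488,.095]))
E
```

```text
time: 21.6
tool_pos: [0.5246, -0.0515, 0.0352]
tool_rot: [-0.16, 1.569, -0.161]
contact_force: [-0.3, -0.4, 0.8]
opening: 0.0699
time: 22.6
tool_pos: [0.5248, -0.0515, 0.0964]
tool_rot: [-0.203, 1.569, -0.203]
contact_force: [-0.5, -0.3, -0.9]
opening: 0.0546
[ 0.5253 -0.0516  0.0974] [ 0.0515  2.5096 -1.5261]
```

Cover held (opening 54.6 mm). Moving it over the dish.

```bash
python3 -m crank '[{"fingers":-0.2,"tx":0,"ty":0.5,"tz":-0.3,"roll":0},{"fingers":-0.2,"tx":0,"ty":1.1,"tz":-0.66,"roll":0},{"fingers":-0.2,"tx":0,"ty":1.7,"tz":-1.02,"roll":0},{"fingers":-0.2,"tx":0,"ty":2.2,"tz":-1.32,"roll":0},{"fingers":-0.2,"tx":0.2,"ty":2.51,"tz":-1.5,"roll":0},{"fingers":-0.2,"tx":0.4,"ty":2.51,"tz":-1.5,"roll":0},{"fingers":-0.2,"tx":0.5,"ty":2.51,"tz":-1.5,"roll":0},{"fingers":-0.2,"tx":0.5,"ty":2.51,"tz":-1.5,"roll":0}]'
python3 - <<'E'
from h import *
p,d,c=cam("scene"); u,v=map(int,proj(c,[.4645,.0495,.04]))
cv2.imwrite("pics/cov.png",cv2.resize(p[v-40:v+40,u-52:u+52,::-1],(728,560),interpolation=cv2.INTER_CUBIC))
s=observe();t=tool(s)[0];print(t,s["opening"],s["contact_force"],units([.4651,.0488,.0522]))
for z in (.016,t[2]-.0352): print([(a-b)*7 for a,b in zip(proj(c,[.4642,.0488,z]),(u-52,v-40))])
E
```

```text
time: 23.65
tool_pos: [0.4644, 0.0485, 0.074]
tool_rot: [3.064, 1.57, 3.063]
contact_force: [0.2, 0.0, -0.9]
opening: 0.0549
[0.4645 0.0485 0.0743] 0.054745608607209034 [-0.8342  0.6211 -1.8516] [0.5515 0.007  0.014 ]
[np.float64(362.78643268447985), np.float64(340.2908910592063)]
[np.float64(365.111255986666), np.float64(287.51013339334185)]
```

View pics/cov.png

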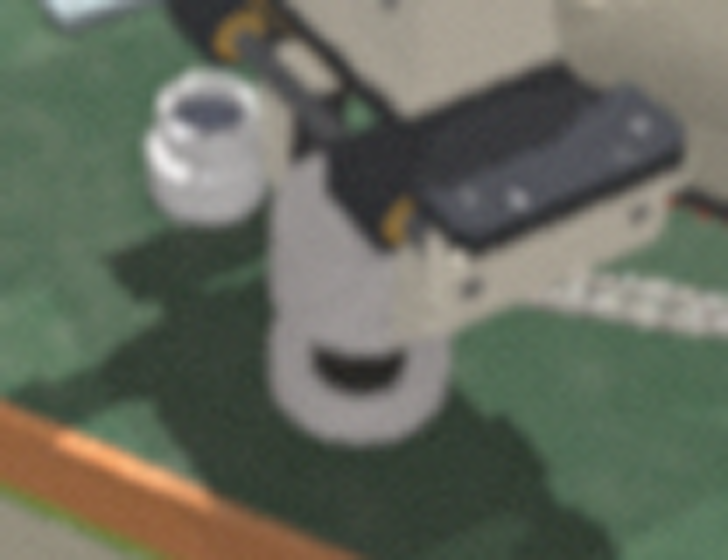

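The cup's left edge (271) lines up with the dish's left edge (268), and the loupe is clear of the fingers. Lowering.

```bash
python3 -m crank '[{"fingers":-0.2,"tx":0.15,"ty":0,"tz":0.01,"roll":0},{"fingers":-0.2,"tx":0.3,"ty":0,"tz":0.01,"roll":0},{"fingers":-0.2,"tx":0.4,"ty":0,"tz":0.01,"roll":0},{"fingers":-0.2,"tx":0.47,"ty":0,"tz":0.01,"roll":0},{"fingers":-0.2,"tx":0.52,"ty":0,"tz":0.01,"roll":0},{"fingers":-0.2,"tx":0.54,"ty":0,"tz":0.01,"roll":0},{"fingers":-0.2,"tx":0.56,"ty":0,"tz":0.01,"roll":0},{"fingers":-0.2,"tx":0.57,"ty":0,"tz":0.01,"roll":0}]'
```

```text
time: 24.7
tool_pos: [0.4647, 0.0491, 0.0518]
tool_rot: [0.248, 1.571, 0.248]
contact_force: [0.5, 0.1, -1.4]
opening: 0.0551
```

```bash
python3 -m crank '[{"fingers":-0.2,"tx":0.01,"ty":0,"tz":0,"roll":0},{"fingers":-0.2,"tx":0.02,"ty":0,"tz":0,"roll":0},{"fingers":-0.2,"tx":0.03,"ty":0,"tz":0,"roll":0},{"fingers":-0.2,"tx":0.03,"ty":0,"tz":0,"roll":0},{"fingers":-0.2,"tx":0.03,"ty":0,"tz":0,"roll":0},{"fingers":-0.2,"tx":0.03,"ty":0,"tz":0,"roll":0},{"fingers":-0.2,"tx":0.03,"ty":0,"tz":0,"roll":0},{"fingers":-0.2,"tx":0.03,"ty":0,"tz":0,"roll":0}]'
```

```text
time: 25.7
tool_pos: [0.4647, 0.0491, 0.0506]
tool_rot: [0.253, 1.571, 0.253]
contact_force: [-1.5, 0.3, 4.7]
opening: 0.0548
```

```bash
python3 -m crank '[{"fingers":0.3,"tx":-0.02,"ty":0,"tz":0,"roll":0},{"fingers":0.45,"tx":-0.02,"ty":0,"tz":0,"roll":0},{"fingers":0.5,"tx":-0.02,"ty":0,"tz":0,"roll":0},{"fingers":0.5,"tx":-0.02,"ty":0,"tz":0,"roll":0},{"fingers":0.5,"tx":-0.5,"ty":0,"tz":0,"roll":0},{"fingers":0.5,"tx":-1.2,"ty":0,"tz":0,"roll":0},{"fingers":0.5,"tx":-2.2,"ty":0,"tz":0,"roll":0},{"fingers":0.5,"tx":-3.2,"ty":0,"tz":0,"roll":0}]'
python3 -m crank '[{"fingers":0.5,"tx":-0.3,"ty":1.4,"tz":-0.6,"roll":0},{"fingers":0.5,"tx":-0.5,"ty":2.8,"tz":-1.2,"roll":0},{"fingers":0.5,"tx":-0.5,"ty":4.2,"tz":-1.8,"roll":0},{"fingers":0.5,"tx":-0.5,"ty":5.0,"tz":-1.8,"roll":0},{"fingers":0.5,"tx":-0.5,"ty":5.0,"tz":-1.8,"roll":0},{"fingers":0.5,"tx":-0.5,"ty":5.0,"tz":-1.8,"roll":0},{"fingers":0.5,"tx":-0.5,"ty":5.0,"tz":-1.8,"roll":0},{"fingers":0.5,"tx":-0.5,"ty":5.0,"tz":-1.8,"roll":0}]'
python3 - <<'E'
from m import *
o=[]
for n in("top","scene"):
    p,d,c=cam(n); u,v=map(int,proj(c,[.48,.05,.03])); np.savez(n+"6.npz",p=p,d=d)
    o.append(cv2.resize(p[v-40:v+40,u-52:u+52,::-1],None,fx=3.7,fy=3.7,interpolation=cv2.INTER_CUBIC))
    if n=="top":
        X=cloud(d,c);q=X[np.hypot(X[...,0]-.464,X[...,1]-.0488)<.02]
        A=np.c_[q[:,:2]-q[:,:2].mean(0),np.ones(len(q))];print("top plane slope,z",np.linalg.lstsq(A,q[:,2],rcond=None)[0])
        br=lambda q:q.min(-1)>110
        print(blobs(n,p,c,(455,295,512,352),.050,br)[:2])
        q0=np.load("top0.npz")["p"].astype(int); 
        for nm,w in(("loupe",(272,200,302,228)),("tweez",(305,165,345,205)),("slide",(195,245,235,280)),("timer",(210,122,246,155)),("eyep",(178,125,200,148))):
            a,b,e,f=w;print(nm,(abs(p[b:f,a:e].astype(int)-q0[b:f,a:e]).max(-1)>60).sum())
cv2.imwrite("pics/final.png",np.hstack(o)); print(observe()["contact_force"])
E
```

```text
time: 26.7
tool_pos: [0.4644, 0.0491, 0.1796]
tool_rot: [2.826, 1.57, 2.826]
contact_force: [1.2, -0.7, -0.9]
opening: 0.0686
time: 27.7
tool_pos: [0.3929, 0.2482, 0.1985]
tool_rot: [-2.501, 1.571, -2.503]
contact_force: [-0.4, -0.5, 0.5]
opening: 0.0689
top plane slope,z [0.0149 0.0056 0.0506]
((0.46272721886634827, 0.04916439205408096), 0.028782742097973824)
loupe 0
tweez 0
slide 992
timer 0
eyep 1
[ 0.4608 -0.2785  0.5555]
```

View pics/final.png

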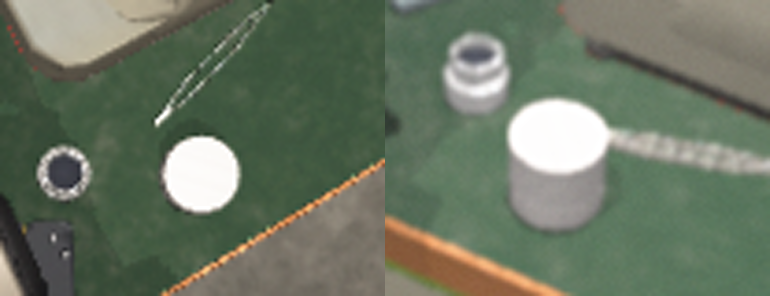

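The cup sits level, rim on rim: its top is at 50.6 mm, and its centre is under 1 mm from the dish centre measured earlier. The slide box patch changed only because the arm now covers it in the top view; no move went near the box. Handing in.

```bash
python3 - <<'E'
from h import *
a=np.load("scene0.npz")["p"].astype(int);b=np.load("scene6.npz")["p"].astype(int)
print("slide scene diff",(abs(a-b)[192:220,150:192].max(-1)>70).sum())
print(hand_in())
E
```

```text
slide scene diff 47
the job is handed in; nothing more can be done
None
```

The job is done and handed in at about 28 s, well inside the 72 s limit.

**What I did**
- I wound the crank about 2.25 turns clockwise. The drag dropped from about 8 N to about 3 N in the last quarter turn, and I stopped there.
- I lifted the specimen out, set it upright on the dish floor, and closed the dish with the cup.

**What the last checks showed**
- **Specimen free:** it had risen to about 15 mm over the mould's mouth. The tell-tale pin had gone in but a stub was still showing. At this resolution I could only judge its length roughly.
- **Specimen in dish:** its top was at 26.5 mm where 26 is expected, about 1 mm off the dish's centre.
- **Cup on dish:** its top is at 50.6 mm where 50 is expected, and its centre is less than 1 mm from the dish centre as measured before closing. The fitted slope of its top was 0.015, at about the level of the depth noise.
- **Bystanders:** the top view showed no change at the loupe, tweezers and timer, and one changed pixel in the eyepiece patch.

**What stayed unclear:** I couldn't confirm the slide box cleanly. The top view of it changed by 992 pixels, probably because the arm covers it from above. A rough scene-view comparison also differed by 47 pixels, which I put down to the arm's shadow without checking. No move went near the box.

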